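# Clip the seismometer foot onto its shaft

### The arm

A 7-joint arm with a two-finger parallel gripper is mounted at the origin on the work surface. World frame = base frame: x ahead of the robot, y to its left, z up, the work surface at z = 0. Lengths are in mm, angles in rad, forces in N, time in s.
With the tool pointing down it reaches from about 400 to 925 mm from the base axis. Payload 4.1 kg.
Tool frame: the origin (TCP) lies between the finger pads; the fingertips stand 17 mm ahead of it and the grasp point (between the pads) lies 2 mm behind it; x points along the fingers, z is the direction in which the jaws open and shut, and the axes are right-handed (so a half turn about x gives the same grasp; the last joint's range is limited). The gripper opens to 85 mm and grips with 20 to 120 N. Pads are 22 mm wide; open, the fingers measure 114 mm over their backs; the gripper's body (76 mm by 85 mm) begins 54 mm behind the grasp point. The pads swing forward as they close: fully open they stand 13 mm farther back than shut.
Start: joints at [-1.214, 0.398, 0.045, 1.537, -0.019, 1.207, -0.051], TCP at [286.102, 583.684, 248.347] pointing down, gripper open.
Joint ranges: [-2.82, 2.82], [-0.49, 2.23], [-1.37, 1.46], [0, 2.46], [-1.36, 4.5], [0.23, 2], [-2.94, 2.94]. Speed limits (rad/s): [2.57, 2.57, 3.14, 3.14, 3.14, 3.14, 3.14].

### API

Orientations are given as a 3x3 rotation matrix whose columns are the frame's x, y, z axes.
In Python, from workcell import sensors, vision, order gives the robot as it stands. The module is installed in compiled form; this text tells all that it offers.
- The arm moves only by the tool play_rows, never from a script. Its arguments are lists of equal length, an entry for each row: "claw": the finger opening in cm, from 0 to 8.54; "delta_pos": the shift along the world's x, y, z in cm, a list of three; "rotation": the turn, a rotation vector about the world's x, y, z in rad, a list of three. In form: {"claw": [claw, ...], "delta_pos": [[x, y, z], ...], "rotation": [[wx, wy, wz], ...]}. A call has 1 to 20 rows; each row is the pose to reach, as a shift and turn from the pose measured when the call began; what a row does not reach only later rows make up. A row lasts 1/10 s, in which the tool goes at most 50 mm and 8.59 degrees, less where a joint would pass 70% of its speed; a pose out of reach is approached as far as the arm can. A call with a gripper value outside its range is refused whole. The fingers move at their own pace and stop on an object; the grip force is fixed at half the most. Time passes only in rows, so rows that repeat a pose let the fingers close. It gives the time, the measured TCP pose, the force and the opening at its end, in the units of the state.
- sensors.read_state(): the state, without advancing time (a new reading comes with each control period).
- vision.grab_frame(name): name is "scene" or "top" or "wrist"; returns (picture, depth): 420x560x3 uint8, red, green, blue; 420x560 float32, mm along the optical axis (not along the pixel's ray), 0 where there is no reading.
- vision.get_calibration(name): a dict with "fx", "fy", "cx", "cy" (pixels), "pose" (4x4, takes a point from camera to world coordinates). Camera axes: x right, y up, looking along -z (the intrinsics and any distortion apply to the point x, -y, -z); pixel columns grow to the right and rows downward; lengths in mm; the calibration is good to about 2 mm. A picture is of the moment at which its call begins: read the wrist's pose just before it. get_calibration takes no time and is no camera call; for the wrist camera it gives the pose at the moment of the call.
- order.sign_off(): hands the job in, once; it reports no verdict.
The state is a dict: "t": time; "qpos": joint angles; "joint_velocities": joint speeds; "effort": joint torques, N m; "eef_pos": TCP position; "orientation": TCP orientation; "ft_force": force on the tool from outside, world axes, zero at the start; "torque": the same for the moment, N m; "width": opening from 0.0 (shut) to 1.0 (fully open).
Only numpy, scipy, OpenCV 4.12 (cv2) and the standard library are available. Lean on these libraries where they do the work, as an engineer would, in place of code of your own. Each camera call takes 0.05 s, during which the arm holds its last target. There are 200 camera calls.

### The job

Swing the sprung hold-down finger up and over until it stays open by itself, and only then take the dark steel retaining clip with the yellow tab off its blue cradle. Push the clip sideways into the groove of the shaft, just above the silver seismometer foot, until it snaps fully home and lies level, then let go of it. Leave the finger open and the magnet, the red cap and the feeler gauge where they lie.

Things in the scene. Friction and masses are not known exactly. Their poses are not given: they have to be found in the camera images.
- cradle: Fixed blue block 205 x 64 x 30 mm high. The clip lies flat on it, its slot round a 12 mm pin (8 mm tall), its tail between two 7 mm side pins and before a 6 mm rear stop: lift it straight up. Origin: underside, right below the slot pin, z up. +x points along the clip's tail to the tab, -x to the finger's hinge. Turned up to 20 degrees, +x roughly away from the robot.
- finger (a joint): Angle (rad) of the hold-down finger: about 0 pressing on the clip, 1.92 fully open. A toggle spring pulls it shut below about 1.2 (3 N at the bar when shut) and open beyond, where it stays. A flat steel arm 14 mm wide, 102 mm long, swinging up about a level hinge, away from the tab.
- finger_hinge (a point): Middle of the finger's hinge axis, fixed to the cradle: 65 mm from the cradle's origin along its -x, 50 mm above the table. The axis runs along the cradle's y.
- finger_bar (a point): Centre of the black round grip bar at the finger's free end, moving with it: 13 mm thick, 44 mm long along the cradle's y (parallel to the hinge), on a short post. Finger shut: 90 mm from the hinge along the cradle's +x, 24 mm above the hinge, 36 mm above the clip's top, with free space under both its ends.
- clip_slot (a point): Centre of the seat in the clip's slot, mid-thickness. Loose dark steel clip, 0.16 kg, 8 mm thick, 120 x 50 mm; z up, tail to its +x (93 mm), open end to -x: two sprung prongs, tips 27 mm ahead, flared 38 mm apart. Behind them the mouth is 16 mm; it spreads by itself as the 20 mm neck is pushed through (about 10 to 20 N), then snaps shut round it.
- clip_tab (a point): Grip point of the clip: centre of the upright yellow tab on its tail, 80 mm from clip_slot along the clip's +x and 28 mm above it. The tab is 12 mm thick along the clip's x, 34 mm wide along its y, and reaches from 24 mm below this point (top of the plate) to 20 mm above. Axes as clip_slot.
- shaft_groove (a point): Centre of the groove on the upright shaft's axis, mid-height, 58.5 mm above the table. Groove 13 mm high, dark neck 20 mm across, open all round (clip may come from any side). Below: flat top of the silver seismometer foot, 90 mm across, 52 mm above the table. Above: shaft head 34 mm across, top at 80 mm. Fixed green base plate 120 x 120 x 12 mm.
- magnet: Bystander: black ceramic magnet disc, 70 mm across, 16 mm high; origin at the centre of its underside.
- cap: Bystander: red anodized knurled cap, 58 mm across, 28 mm high; origin at the centre of its underside.
- gauge: Bystander: closed chrome feeler gauge, 90 mm long along its y, 18 mm wide, 12 mm high; origin at the centre of its underside.
Not all that is in view belongs to the job. There is more than one size of the part that bears clip_slot; the job needs the middle-sized.

How it is judged (in metres and radians):
On the way, in this order (a step that is already met when the one before it is completed fails the run):
1. the hold-down finger stands open (value of joint finger above 1.7 rad), for 0.2 s.
2. the clip has been taken off the cradle (distance between clip_slot and finger_hinge above 0.12 m), for 0.1 s.
3. the clip is seated in the groove (horizontal distance between clip_slot and shaft_groove below 0.0035 m and z of clip_slot in the frame of shaft_groove between -0.005 and 0.005 m and angle between clip_slot's own z axis and vertical below 0.12 rad), for 0.3 s.
At the end, for the whole second after the job is handed in: The clip sits in the groove: its slot centre within 3.5 mm of the shaft's axis and within 5 mm of the groove's mid-height, level within 0.12 rad, at rest and released; the hold-down finger stands open (above 1.7 rad); magnet, cap and gauge have not moved more than 30 mm (all of step 3 and value of joint finger above 1.7 rad and linear speed of clip below 0.02 m/s and contact force between the fingers and clip below 0.05 N); the robot touches nothing.
It fails at once if magnet, cap or gauge is moved by more than 30 mm (distance of any of magnet, cap, gauge from where it was at the start of the episode above 0.03 m).
It fails at once if the clip is dragged out (20 mm) from under the closed finger (value of joint finger below 1 rad and distance of clip_slot from where it was at the start of the episode above 0.02 m).
It also fails if it takes over 58 s, if anything falls off the work surface, if the arm or the gripper's body presses on something with over 40 N, if the wrist force passes 120 N, or if a joint passes its speed limit or range.

## Working session

There is one attempt and no reset: what is moved stays moved. The work goes in short steps, Python scripts to look and compute and a tool call to move; the robot and the scene stay as the last step left them, time stands still between calls to the robot, and variables do not carry over. Pictures are saved under pics/ and viewed, about 8 in all and at most 12, crops included, and the job is handed in when it is done.

Besides the shell and the picture viewer there is one more tool, called after "Request:" as name(argument=value, ...) on one line, values as JSON. play_rows: Moves the arm, as the interface text tells. Its arguments: {"type":"object","properties":{"claw":{"type":"array"},"delta_pos":{"type":"array"},"rotation":{"type":"array"}},"required":["claw","delta_pos","rotation"]}

```bash
mkdir -p pics; cat > h.py <<'E'
import numpy as np, cv2
from workcell import sensors, vision, order
def grab(n,fn=None):
    c=vision.get_calibration(n); p,d=vision.grab_frame(n)
    if fn: cv2.imwrite('pics/'+fn,cv2.cvtColor(p,cv2.COLOR_RGB2BGR)); np.savez('pics/'+fn+'.npz',p=p,d=d,pose=c['pose'],k=[c['fx'],c['fy'],c['cx'],c['cy']])
    return c,p,d
def world(n):
    z=np.load('pics/'+n+'.npz'); fx,fy,cx,cy=z['k'];d=z['d'];T=z['pose']
    v,u=np.indices(d.shape); X=np.stack([(u-cx)/fx*d,-(v-cy)/fy*d,-d],-1)
    W=X@T[:3,:3].T+T[:3,3]; W[d==0]=np.nan
    return z['p'],W
def ray(n,u,v,h):
    z=np.load('pics/'+n+'.npz'); fx,fy,cx,cy=z['k'];T=z['pose']
    r=T[:3,:3]@np.array([(u-cx)/fx,-(v-cy)/fy,-1]);o=T[:3,3]
    return o+r*(h-o[2])/r[2]
E
python3 - <<'E'
from h import *
for n in('top','scene'):
    c,p,d=grab(n,n+'0.png'); print(n,{k:v for k,v in c.items() if k!='pose'},np.round(c['pose'],3).tolist())
a=cv2.imread('pics/top0.png');b=cv2.imread('pics/scene0.png')
print(sensors.read_state())
E
```

```text
top {'fx': 519.2233509285372, 'fy': 519.2233509285372, 'cx': 261.88824532344586, 'cy': 201.73242998965765} [[-0.006, 0.985, -0.171, 337.428], [-1.0, -0.004, 0.008, 68.781], [0.007, 0.171, 0.985, 1132.376], [0.0, 0.0, 0.0, 1.0]]
scene {'fx': 421.22326718995043, 'fy': 421.22326718995043, 'cx': 280.3940620772269, 'cy': 199.42048161720547} [[-0.003, -0.669, 0.743, 1312.583], [1.0, -0.008, -0.003, 53.7], [0.008, 0.743, 0.669, 772.049], [0.0, 0.0, 0.0, 1.0]]
{'t': 0.1, 'qpos': array([-1.21400451,  0.39911944,  0.04502429,  1.53772602, -0.01866228,
        1.20693568, -0.05067224]), 'joint_velocities': array([ 0.00060965, -0.00116524,  0.00112711, -0.00256722,  0.00160493,
        0.00082599, -0.00127268]), 'effort': array([ 3.90841684e-03, -4.76267016e+01,  1.37044799e+00, -2.54951030e+01,
        1.19163806e-02,  5.02079492e-03,  5.35713980e-06]), 'eef_pos': array([285.8555232 , 583.1715033 , 247.37865158]), 'orientation': array([[-6.38080336e-04, -8.97985361e-01,  4.40024868e-01],
       [-1.64895615e-03,  4.40025304e-01,  8.97983860e-01],
       [-9.99998437e-01, -1.52595869e-04, -1.76150998e-03]]), 'ft_force': array([ 0.33738295,  0.09780344, -1.07081117]), 'torque': array([ 0.01211993, -0.01320556,  0.01565442]), 'width': 0.9989569730995848}
```

View pics/top0.png

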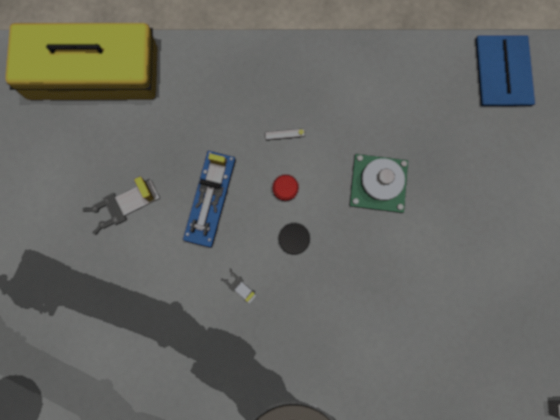

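View pics/scene0.png

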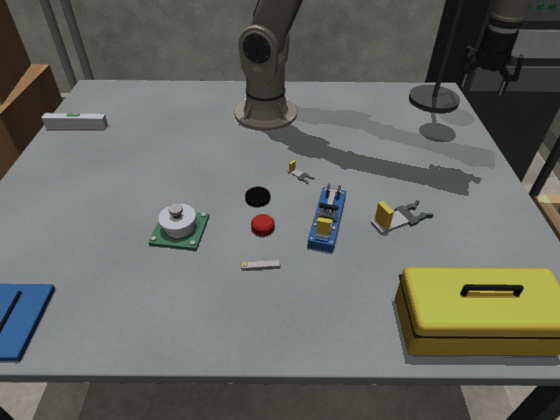

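Top view: there are three clips. The large one lies loose at (125,203), the small one loose at (240,285), and the one on the blue cradle is at (210,190), under the finger. The cradle clip is the middle-sized one and it is the clip under the finger. The shaft is at (385,178), the cap at (285,187), the magnet at (294,238) and the gauge at (285,134). Next I measure these and enlarge the cradle.

```bash
python3 - <<'E'
from h import *
p,W=world('top0.png'); hsv=cv2.cvtColor(p,cv2.COLOR_RGB2HSV)
def comp(m,lo,hi,box):
    x0,y0,x1,y1=box; mm=np.zeros(m.shape,bool); mm[y0:y1,x0:x1]=m[y0:y1,x0:x1]; return mm
H,S,V=[hsv[...,i].astype(int) for i in range(3)]
blue=comp((H>95)&(H<130)&(S>110),0,0,(170,140,245,255))
for h in(30,):
    pts=np.array([ray('top0.png',u,v,h)[:2] for v,u in np.argwhere(blue)],np.float32)
    print('cradle rect',cv2.minAreaRect(pts), np.nanmedian(W[blue],0))
yel=comp((H>22)&(H<38)&(S>120),0,0,(195,145,240,175))
print('tab px',np.argwhere(yel).mean(0),yel.sum(),np.nanmedian(W[yel],0),np.nanmax(W[yel][:,2]))
pts=np.array([ray('top0.png',u,v,66)[:2] for v,u in np.argwhere(yel)],np.float32);print(cv2.minAreaRect(pts))
# shaft
x0,y0=350,150
Z=W[...,2]; 
for lo,hi in((70,90),(46,58),(5,20)):
    m=comp((Z>lo)&(Z<hi),0,0,(345,145,415,220)); q=np.argwhere(m)
    if len(q)<5: continue
    h=np.median(Z[m]); pts=np.array([ray('top0.png',u,v,h)[:2] for v,u in q],np.float32)
    print(lo,len(q),h,cv2.minEnclosingCircle(pts),cv2.minAreaRect(pts),pts.mean(0))
m=comp((Z>5),0,0,(265,120,310,260))
n,l,s,c=cv2.connectedComponentsWithStats(m.astype(np.uint8))
for i in range(1,n):
    if s[i,4]>30: print('by',s[i],np.nanmedian(W[l==i],0))
m=comp((Z>34),0,0,(180,145,245,255))
n,l,s,c=cv2.connectedComponentsWithStats(m.astype(np.uint8))
for i in range(1,n):
    if s[i,4]>8: print('hi',s[i],c[i],np.nanmedian(W[l==i],0),np.nanmax(W[l==i][:,2]))
a=cv2.imread('pics/top0.png')[140:260,170:250];b=cv2.imread('pics/scene0.png')[175:255,285:365]
cv2.imwrite('pics/c1.png',np.hstack([cv2.resize(a,(400,600),interpolation=2),cv2.resize(b,(400,600),interpolation=2)]))
E
```

```text
cradle rect ((537.6340942382812, 173.05252075195312), (62.62067794799805, 201.49307250976562), 75.5503158569336) [501.43917787 173.78514369  28.99965779]
tab px [158.91578947 216.89473684] 95 [611.54559775 153.52930413  79.35630072] 85.86720282341639
((614.9393310546875, 154.8523406982422), (32.627586364746094, 13.660444259643555), 75.39533233642578)
70 210 78.72403683946993 ((574.6817626953125, -196.54063415527344), 17.700775146484375) ((574.8812255859375, -196.33682250976562), (33.72883224487305, 31.97413444519043), 89.76148986816406) [ 574.41187 -197.29211]
46 1136 50.911244237833785 ((574.6130981445312, -197.732666015625), 45.594234466552734) ((574.920166015625, -197.71896362304688), (87.73638916015625, 89.89067077636719), 87.7820816040039) [ 573.5     -197.01826]
5 1493 11.079233564386868 ((586.8483276367188, -203.705322265625), 95.85029602050781) ((584.9359130859375, -199.04776000976562), (120.58674621582031, 166.2608184814453), 82.3114242553711) [ 565.93494 -189.1018 ]
by [265 129  40  11 319] [687.2511388    9.34910929  10.8581138 ]
by [272 174  27  28 582] [561.7570217    9.69593162  25.749584  ]
by [278 222  32  33 817] [451.909717    -7.3619697   15.13724307]
hi [ 190  153   37   83 1238] [209.38368336 190.35541195] [554.48137844 171.63614898  49.21217293] 85.86720282341639
hi [203 170   4   4   9] [204.44444444 171.22222222] [595.72912236 182.68548623  36.91990561] 40.29784388991288
```

View pics/c1.png

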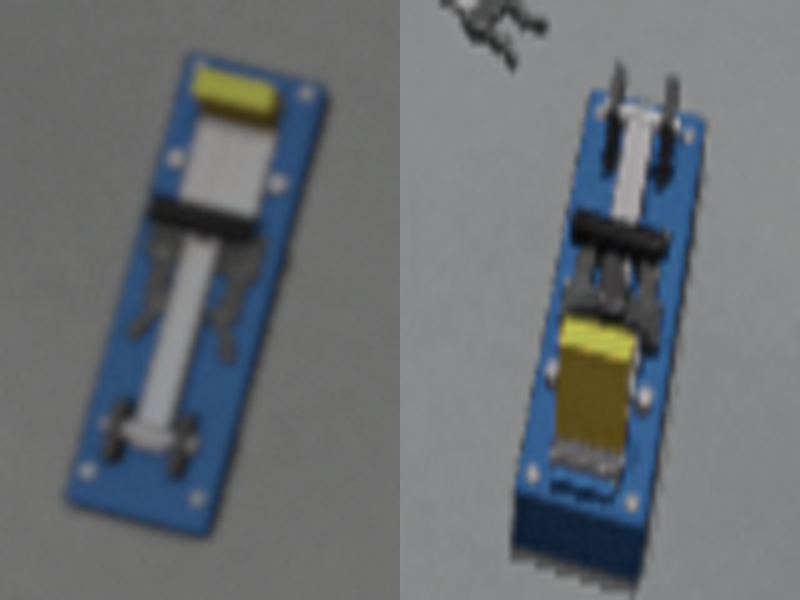

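The crop confirms it. The cradle clip has its yellow tab at the far end and the black bar on the finger lies across it. Its size sits between the two loose clips. Yaw is about -14.5°, and the foot at (574.5,-197) is 90 mm across at z≈51, which matches. Next I move above the bar's +y end.

Request:
play_rows(claw=[3.5,3.5,3.5,3.5,3.5,3.5,3.5,3.5,3.5,3.5,3.5,3.5,3.5,3.5,3.5,3.5], delta_pos=[[27.7,-39.7,-4.7],[27.7,-39.7,-4.7],[27.7,-39.7,-4.7],[27.7,-39.7,-4.7],[27.7,-39.7,-4.7],[27.7,-39.7,-4.7],[27.7,-39.7,-4.7],[27.7,-39.7,-4.7],[27.7,-39.7,-4.7],[27.7,-39.7,-4.7],[27.7,-39.7,-4.7],[27.7,-39.7,-4.7],[27.7,-39.7,-4.7],[27.7,-39.7,-4.7],[27.7,-39.7,-4.7],[27.7,-39.7,-4.7]], rotation=[[0,0,-1.368],[0,0,-1.368],[0,0,-1.368],[0,0,-1.368],[0,0,-1.368],[0,0,-1.368],[0,0,-1.368],[0,0,-1.368],[0,0,-1.368],[0,0,-1.368],[0,0,-1.368],[0,0,-1.368],[0,0,-1.368],[0,0,-1.368],[0,0,-1.368],[0,0,-1.368]])

```text
t: 1.7
eef_pos: [562.5, 187.1, 200.5]
orientation: [[-0.002, 0.249, 0.969], [0.001, 0.969, -0.249], [-1.0, 0.0, -0.002]]
ft_force: [-0.2, -0.3, -0.0]
width: 0.41
```

```bash
python3 - <<'E'
from h import *
c,p,d=grab('wrist','w1.png')
s=sensors.read_state();print(s['t'],s['eef_pos'],s['orientation'].round(3).tolist(),s['width'],s['qpos'].round(2))
p,W=world('w1.png'); hsv=cv2.cvtColor(p,cv2.COLOR_RGB2HSV); H,S,V=[hsv[...,i].astype(int) for i in range(3)]
y=(H>22)&(H<38)&(S>120)&(W[...,2]>76)&(W[...,2]<90)
n,l,st,cc=cv2.connectedComponentsWithStats(y.astype(np.uint8))
i=1+np.argmax(st[1:,4]); print('tab',cc[i],st[i],np.nanmean(W[l==i],0),cv2.minAreaRect(W[l==i][:,:2].astype(np.float32)))
b=(V<60)&(W[...,2]>72)&(W[...,2]<86)
n,l,st,cc=cv2.connectedComponentsWithStats(b.astype(np.uint8))
for i in range(1,n):
  if st[i,4]>100: print('bar',cc[i],st[i],np.nanmean(W[l==i],0),cv2.minAreaRect(W[l==i][:,:2].astype(np.float32)))
E
```

```text
1.75 [562.56778873 186.85631221 200.45764134] [[-0.002, 0.249, 0.969], [0.001, 0.969, -0.249], [-1.0, 0.0, -0.002]] 0.4054404173273483 [-0.76  0.37  0.47  1.74 -0.19  1.07 -0.48]
tab [348.06521739 218.26086957] [341 200  15  36 414] [616.79126661 157.69138644  81.40273654] ((616.940185546875, 157.42921447753906), (32.72821044921875, 12.078341484069824), 77.27312469482422)
bar [286.36532508 216.27244582] [280 193  14  48 646] [563.72959997 171.95089901  78.51547787] ((563.7066650390625, 170.63629150390625), (43.80073928833008, 12.137213706970215), 75.66246795654297)
```

View pics/w1.png

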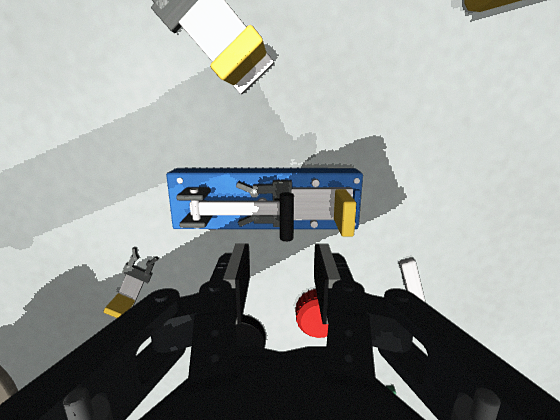

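The wrist view shows the bar at (286,216) and the tab at (348,218), in a consistent 55 mm relation. The wrist and top cameras disagree by about 5 mm, so I will take a closer look from lower down.

Request:
play_rows(claw=[3.5,3.5,3.5,3.5], delta_pos=[[0.5,0.2,-3],[0.5,0.2,-6],[0.5,0.2,-6],[0.5,0.2,-6]], rotation=[[0,0,0],[0,0,0],[0,0,0],[0,0,0]])

```text
t: 2.15
eef_pos: [567.5, 188.8, 140.7]
orientation: [[-0.002, 0.249, 0.969], [0.0, 0.969, -0.249], [-1.0, -0.0, -0.002]]
ft_force: [0.1, 0.5, 0.8]
width: 0.41
```

```bash
cat > m.py <<'E'
from h import *
import sys
def meas(fn,lo,hi,kind):
    p,W=world(fn); hsv=cv2.cvtColor(p,cv2.COLOR_RGB2HSV); H,S,V=[hsv[...,i].astype(int) for i in range(3)]
    m=((H>22)&(H<38)&(S>120) if kind=='y' else V<60)&(W[...,2]>lo)&(W[...,2]<hi)
    n,l,st,cc=cv2.connectedComponentsWithStats(m.astype(np.uint8))
    for i in range(1,n):
        if st[i,4]>150: print(kind,cc[i],st[i],np.nanmean(W[l==i],0),cv2.minAreaRect(W[l==i][:,:2].astype(np.float32)))
E
python3 - <<'E'
from m import *
s=sensors.read_state();c,p,d=grab('wrist','w2.png')
T=c['pose'];R=s['orientation']
print(s['eef_pos'],'cam in tool',R.T@(T[:3,3]-s['eef_pos']),(R.T@T[:3,:3]).round(3).tolist(),c['fx'],c['cx'],c['cy'])
meas('w2.png',76,90,'y');meas('w2.png',70,86,'b')
E
```

```text
[567.54812606 188.84579758 140.66456298] cam in tool [-125.23574052   77.42128567    0.49791568] [[-0.0, 0.301, -0.954], [0.001, 0.954, 0.301], [1.0, -0.001, -0.001]] 292.5710263453971 281.3751017124193 201.69346890801967
y [360.4159292 252.2359882] [350 229  21  46 678] [617.12692335 157.69382761  81.3733972 ] ((616.8240356445312, 156.89813232421875), (34.30195617675781, 12.000219345092773), 76.82415771484375)
b [281.48533586 248.59602649] [ 273  219   18   61 1057] [563.94491324 172.4249397   78.26920437] ((563.3349609375, 170.65640258789062), (44.227012634277344, 12.666340827941895), 76.2325439453125)
```

Request:
play_rows(claw=[3.5,3.5,3.5,3.5,0.5,0.5,0.5,0.5,0.5,0.5], delta_pos=[[0,0,-3],[0,0,-6],[0,0,-6.7],[0,0,-6.7],[0,0,-6.7],[0,0,-6.7],[0,0,-6.7],[0,0,-6.7],[0,0,-6.7],[0,0,-6.7]], rotation=[[0,0,0],[0,0,0],[0,0,0],[0,0,0],[0,0,0],[0,0,0],[0,0,0],[0,0,0],[0,0,0],[0,0,0]])

```text
t: 3.2
eef_pos: [567.6, 190.0, 76.7]
orientation: [[-0.002, 0.249, 0.969], [0.003, 0.969, -0.249], [-1.0, 0.003, -0.002]]
ft_force: [-4.6, 0.2, 5.9]
width: 0.119
```

Request:
play_rows(claw=[0.5,0.5,0.5], delta_pos=[[-0.23,0.06,0.78],[-0.53,0.14,1.53],[-0.53,0.14,1.53]], rotation=[[0,0,0],[0,0,0],[0,0,0]])

```text
t: 3.5
eef_pos: [562.0, 191.2, 93.2]
orientation: [[-0.001, 0.248, 0.969], [0.003, 0.969, -0.248], [-1.0, 0.003, -0.002]]
ft_force: [-0.8, -2.0, -4.2]
width: 0.117
```

```bash
python3 - <<'E'
from m import *
c,p,d=grab('wrist','w3.png'); a=cv2.imread('pics/w3.png')[150:420,130:430]
cv2.imwrite('pics/w3c.png',cv2.resize(a,(667,600)))
E
```

```text
(no output)
```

View pics/w3c.png

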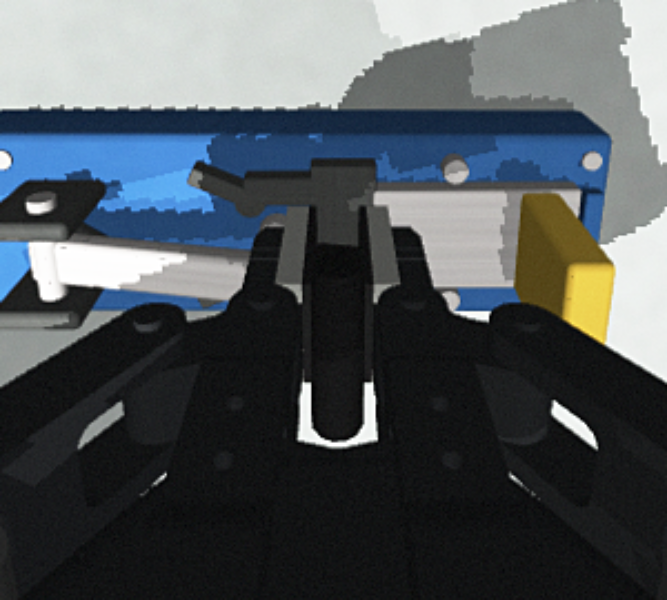

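The bar is held between the pads, left of the upright yellow tab, and the force matches the spring. I continue the arc.

Request:
play_rows(claw=[0.5,0.5,0.5,0.5,0.5,0.5,0.5,0.5,0.5], delta_pos=[[-0.37,0.1,0.73],[-0.79,0.2,1.42],[-1.28,0.33,2.06],[-1.8,0.46,2.66],[-2.39,0.61,3.22],[-3.0,0.77,3.71],[-3.67,0.94,4.14],[-4.37,1.12,4.52],[-4.37,1.12,4.52]], rotation=[[0,0,0],[0,0,0],[0,0,0],[0,0,0],[0,0,0],[0,0,0],[0,0,0],[0,0,0],[0,0,0]])

```text
t: 4.45
eef_pos: [520.8, 202.2, 140.5]
orientation: [[0.006, 0.249, 0.968], [0.005, 0.968, -0.249], [-1.0, 0.006, 0.004]]
ft_force: [5.5, -3.0, 1.6]
width: 0.119
```

Request:
play_rows(claw=[0.5,0.5,0.5,0.5,0.5,0.5,0.5,0.5,0.5,0.5], delta_pos=[[-0.8,0.2,0.25],[-1.65,0.42,0.45],[-2.4,0.62,0.6],[-3.2,0.83,0.65],[-4.0,1.03,0.7],[-5.1,1.31,0.6],[-6.35,1.63,0.35],[-7.4,1.9,0.0],[-8.2,2.1,-0.4],[-8.2,2.1,-0.4]], rotation=[[0,0,0],[0,0,0],[0,0,0],[0,0,0],[0,0,0],[0,0,0],[0,0,0],[0,0,0],[0,0,0],[0,0,0]])

```text
t: 5.45
eef_pos: [433.6, 222.9, 135.8]
orientation: [[-0.004, 0.248, 0.969], [0.003, 0.969, -0.248], [-1.0, 0.002, -0.005]]
ft_force: [-8.7, -2.5, 7.0]
width: 0.118
```

Request:
play_rows(claw=[3.0,3.0,3.0,3.0,3.0,3.0,3.0], delta_pos=[[0,0,0],[0,0,0],[0,0,0],[0,0,3],[0,0,6],[0,0,9],[0,0,9]], rotation=[[0,0,0],[0,0,0],[0,0,0],[0,0,0],[0,0,0],[0,0,0],[0,0,0]])

```text
t: 6.15
eef_pos: [436.6, 224.3, 230.1]
orientation: [[0.003, 0.249, 0.969], [0.009, 0.969, -0.249], [-1.0, 0.009, 0.001]]
ft_force: [0.1, 0.2, -0.6]
width: 0.356
```

Request:
play_rows(claw=[3.5,3.5,3.5,3.5,3.5,3.5,3.5,3.5,3.5], delta_pos=[[4.5,-1.7,0],[9,-3.4,0],[13.5,-5,0],[18,-6.7,0],[18,-6.7,-3],[18,-6.7,-6],[18,-6.7,-8],[18,-6.7,-8],[18,-6.7,-8]], rotation=[[0,0,0],[0,0,0],[0,0,0],[0,0,0],[0,0,0],[0,0,0],[0,0,0],[0,0,0],[0,0,0]])

```text
t: 7.05
eef_pos: [616.7, 157.3, 149.9]
orientation: [[0.003, 0.249, 0.969], [0.008, 0.969, -0.249], [-1.0, 0.009, 0.001]]
ft_force: [0.6, -1.4, -0.1]
width: 0.411
```

```bash
python3 - <<'E'
from m import *
s=sensors.read_state();print(s['eef_pos'],s['orientation'].round(3).tolist())
c,p,d=grab('wrist','w4.png')
meas('w4.png',76,90,'y')
grab('scene','s4.png'); a=cv2.imread('pics/s4.png')[150:260,260:380];b=cv2.imread('pics/w4.png')
cv2.imwrite('pics/c4.png',np.hstack([cv2.resize(a,(400,420),interpolation=2),cv2.resize(b[:300,100:500],(400,420))]))
E
```

```text
[616.74414057 157.25900716 149.88771927] [[0.003, 0.249, 0.969], [0.008, 0.969, -0.249], [-1.0, 0.009, 0.001]]
y [281.39738806 225.11007463] [273 202  17  45 536] [617.311048   156.51819229  81.5556719 ] ((617.0780639648438, 156.56149291992188), (33.66044235229492, 11.393786430358887), 76.0882797241211)
```

View pics/c4.png

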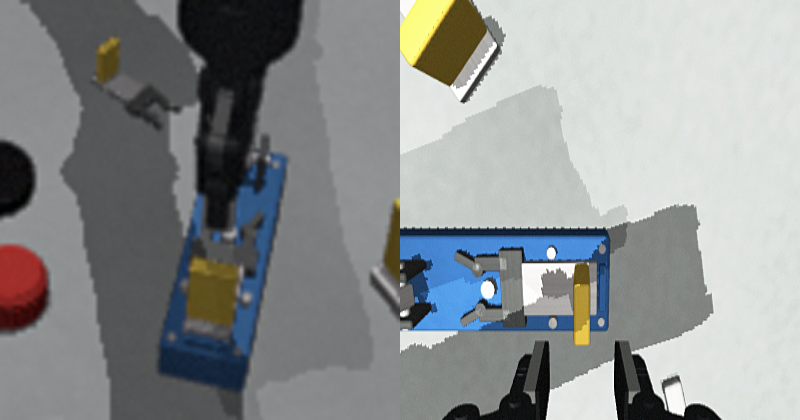

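The finger is off the clip, and the pads straddle the tab at (581,300) in the crop's right half. I grasp the tab now and check the finger angle before lifting.

Request:
play_rows(claw=[3.5,3.5,3.5,3.5,0.3,0.3,0.3,0.3,0.3,0.3], delta_pos=[[0,0,-3],[0,0,-6],[0,0,-8.6],[0,0,-8.6],[0,0,-8.6],[0,0,-8.6],[0,0,-8.6],[0,0,-8.6],[0,0,-8.6],[0,0,-8.6]], rotation=[[0,0,0],[0,0,0],[0,0,0],[0,0,0],[0,0,0],[0,0,0],[0,0,0],[0,0,0],[0,0,0],[0,0,0]])

```text
t: 8.15
eef_pos: [618.8, 158.0, 67.9]
orientation: [[0.008, 0.249, 0.969], [0.011, 0.969, -0.249], [-1.0, 0.013, 0.005]]
ft_force: [-2.7, 0.6, 7.2]
width: 0.128
```

```bash
python3 - <<'E'
from m import *
grab('top','t5.png');p,W=world('t5.png')
m=(np.hypot(W[...,0]-425,W[...,1]-206)<35)&(W[...,2]>100)&(W[...,2]<150)
print(m.sum(), np.nanmean(W[m],0), np.nanmax(W[m],0),np.nanmin(W[m],0))
d=p[m].mean(1)<60; print('dark',d.sum(),W[m][d].mean(0) if d.any() else 0)
E
```

```text
<stdin>:4: RuntimeWarning: Mean of empty slice
Traceback (most recent call last):
ValueError: zero-size array to reduction operation fmax which has no identity
```

```bash
python3 - <<'E'
from m import *
a=np.array([.969,-.249]);o=np.array([617.-80*.969,157+80*.249]);n=np.array([.249,.969])
for f in('w4.png','s4.png','t5.png'):
    p,W=world(f); A=(W[...,:2]-o)@a;N=(W[...,:2]-o)@n
    m=(A>-160)&(A<-45)&(abs(N)<25)&(W[...,2]>55)&(W[...,2]<150)
    print(f,m.sum())
    if m.sum():
        q=np.c_[A[m],N[m],W[...,2][m],p[m].mean(1)];q=q[np.argsort(q[:,2])];print(q[::max(1,len(q)//14)].round(0).tolist())
E
```

```text
w4.png 2912
[[-55.0, -16.0, 55.0, 15.0], [-54.0, -14.0, 59.0, 21.0], [-71.0, 16.0, 60.0, 75.0], [-60.0, 12.0, 61.0, 82.0], [-64.0, 2.0, 66.0, 105.0], [-68.0, -1.0, 73.0, 101.0], [-70.0, 3.0, 80.0, 100.0], [-71.0, -2.0, 87.0, 104.0], [-81.0, 6.0, 92.0, 105.0], [-79.0, 6.0, 98.0, 66.0], [-79.0, 5.0, 103.0, 80.0], [-79.0, -4.0, 107.0, 78.0], [-81.0, 2.0, 112.0, 80.0], [-83.0, -2.0, 116.0, 77.0]]
s4.png 33
[[-60.0, 5.0, 55.0, 86.0], [-60.0, 7.0, 55.0, 98.0], [-63.0, 4.0, 56.0, 68.0], [-63.0, 7.0, 57.0, 106.0], [-55.0, 13.0, 58.0, 40.0], [-64.0, 17.0, 59.0, 72.0], [-66.0, 14.0, 59.0, 69.0], [-62.0, 15.0, 60.0, 70.0], [-70.0, 16.0, 60.0, 69.0], [-66.0, 6.0, 61.0, 77.0], [-73.0, 18.0, 61.0, 80.0], [-55.0, 13.0, 61.0, 69.0], [-76.0, 18.0, 62.0, 76.0], [-68.0, 8.0, 66.0, 97.0], [-71.0, 7.0, 71.0, 82.0], [-74.0, 8.0, 78.0, 94.0], [-74.0, 8.0, 85.0, 98.0]]
t5.png 0
```

The finger arm leans 20.8° past vertical, about 1.93 rad, so it is fully open. I lift the clip and carry it over.

Request:
play_rows(claw=[0.3,0.3,0.3,0.3,0.3,0.3,0.3,0.3,0.3,0.3,0.3,0.3,0.3,0.3,0.3,0.3,0.3,0.3], delta_pos=[[0,0,1],[0,0,3],[0,0,5],[0,0,7.5],[0,0,9.2],[1,-4,9.2],[2,-8,9.2],[3,-12,9.2],[4,-16,9.2],[5,-20,9.2],[6,-24,9.2],[7,-28,9.2],[8,-32,9.2],[8.7,-36,9.2],[9.2,-38,9.2],[9.4,-38.9,9.2],[9.4,-38.9,9.2],[9.4,-38.9,9.2]], rotation=[[0,0,0],[0,0,0],[0,0,0],[0,0,0],[0,0,0],[0,0,0],[0,0,0],[0,0,0],[0,0,0],[0,0,0],[0,0,0],[0,0,0],[0,0,0],[0,0,0],[0,0,0],[0,0,0],[0,0,0],[0,0,0]])

```text
t: 10.0
eef_pos: [713.2, -228.8, 160.0]
orientation: [[0.009, 0.247, 0.969], [0.013, 0.969, -0.247], [-1.0, 0.014, 0.005]]
ft_force: [0.8, 0.4, -1.7]
width: 0.134
```

```bash
python3 - <<'E'
from m import *
s=sensors.read_state();print(s['eef_pos'],s['orientation'].round(3).tolist(),s['ft_force'],s['width'],s['qpos'].round(2))
c,p,d=grab('wrist','w6.png')
E
```

```text
[ 713.24970807 -228.77073226  159.9711979 ] [[0.009, 0.247, 0.969], [0.013, 0.969, -0.247], [-1.0, 0.014, 0.005]] [ 0.75930869  0.40383949 -1.73707993] 0.1344234082318816 [-0.05  0.69  0.51  1.37 -0.36  1.17  0.25]
```

View pics/w6.png

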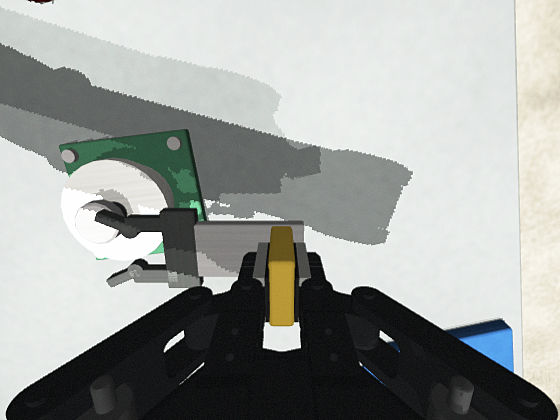

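The clip hangs in the gripper, prongs at (130,220) and (130,275). The foot and shaft head are at (100,215) below. Next I measure both from this one view.

```bash
python3 - <<'E'
from m import *
s=sensors.read_state();R=s['orientation'];t=s['eef_pos']
p,W=world('w6.png');Z=W[...,2]
v,u=np.indices(Z.shape)
m=(Z>45)&(Z<57)&(u<230)&(v<290); h=np.median(Z[m]);q=W[m][:,:2].astype(np.float32)
print('foot',m.sum(),h,cv2.minEnclosingCircle(q),cv2.minAreaRect(q))
m=(Z>70)&(Z<90)&(u<230)&(v<290); q=W[m][:,:2].astype(np.float32)
print('head',m.sum(),np.median(Z[m]),cv2.minEnclosingCircle(q))
L=(W-t)@R
m=(Z>105)&(Z<150)&(u<305)&(u>70)&(v>190)&(v<300)&(L[...,2]<-12)&(L[...,0]>17)
q=L[m]; print('clip',m.sum(),np.percentile(q,[1,50,99],0).round(1).tolist())
A=np.c_[q[:,1:],np.ones(len(q))];k=np.median(q[:,0]);g=abs(q[:,0]-k)<8
print('plane x=',np.linalg.lstsq(A[g],q[g,0],rcond=None)[0])
for z0 in range(-115,-10,6):
    g=abs(q[:,2]-z0)<2
    if g.sum()>3:print(z0,g.sum(),q[g,1].min().round(1),q[g,1].max().round(1),np.median(q[g,0]).round(1), end=' | ')
y=cv2.cvtColor(p,cv2.COLOR_RGB2HSV);m=(y[...,0]>22)&(y[...,0]<38)&(y[...,1]>120)&(v>220)&(v<330)&(u>260)&(u<300)
q=L[m];print('\ntab',np.percentile(q,[2,50,98],0).round(1).tolist())
E
```

```text
foot 5897 51.5620518294875 ((577.3623046875, -198.06077575683594), 45.366729736328125) ((576.3412475585938, -197.6450653076172), (89.97188568115234, 86.81485748291016), 60.081695556640625)
head 1265 79.36107362523524 ((577.8685302734375, -198.16136169433594), 17.402992248535156)
clip 7968 [[28.8, -25.4, -103.2], [30.2, 2.1, -55.1], [37.0, 22.0, -13.9]]
plane x= [ 3.17570881e-02 -7.44557019e-03  3.01983410e+01]
-103 166 -26.6 21.6 30.5 | -97 199 -24.6 19.7 30.4 | -91 199 -22.0 17.1 30.1 | -85 332 -23.3 18.6 30.3 | -79 251 -23.1 18.5 30.5 | -73 247 -23.5 18.6 30.4 | -67 498 -27.3 22.6 30.1 | -61 542 -27.2 22.8 30.1 | -55 533 -27.6 22.5 30.1 | -49 547 -26.8 22.6 30.3 | -43 388 -19.8 14.6 30.2 | -37 390 -19.8 14.5 30.3 | -31 382 -19.9 14.7 30.2 | -25 356 -19.6 14.5 30.2 | -19 223 -4.9 14.7 30.3 | -13 142 -2.9 14.8 30.4 | 
tab [[nan, nan, nan], [nan, nan, nan], [nan, nan, nan]]
```

Shaft at (577.6,-198.1), head radius 17.4, foot z 51.6, all consistent. The clip is level and its centreline is 2.5 mm off the tool axis. I lower to groove height.

Request:
play_rows(claw=[0.3,0.3,0.3,0.3,0.3,0.3], delta_pos=[[0,-0.2,-2],[0,-0.2,-4],[0,-0.2,-5.5],[-0.05,-0.18,-6.66],[-0.05,-0.18,-6.66],[-0.05,-0.18,-6.66]], rotation=[[0,0,0],[0,0,0],[0,0,0],[0,0,0],[0,0,0],[0,0,0]])

```text
t: 10.65
eef_pos: [713.1, -229.7, 93.6]
orientation: [[0.009, 0.246, 0.969], [0.013, 0.969, -0.246], [-1.0, 0.015, 0.005]]
ft_force: [-0.3, 0.8, -1.5]
width: 0.133
```

```bash
python3 - <<'E'
from m import *
s=sensors.read_state();R=s['orientation'];t=s['eef_pos'];print(t,R.round(3).tolist(),s['ft_force'])
grab('wrist','w7.png');p,W=world('w7.png');Z=W[...,2];v,u=np.indices(Z.shape)
L=(W-t)@R
m=(Z>72)&(Z<90)&(L[...,2]<-110); q=W[m][:,:2].astype(np.float32); print('head',m.sum(),np.median(Z[m]),cv2.minEnclosingCircle(q))
m=(Z>45)&(Z<55)&(L[...,2]<-70)&(np.hypot(W[...,0]-577,W[...,1]+198)<50);print('foot',m.sum(),np.median(Z[m]))
m=(Z>57)&(Z<70)&(L[...,2]<-12)&(L[...,2]>-108)&(abs(L[...,1])<32);q=L[m];print('cliptop z',np.percentile(Z[m],[5,50,95]))
for z0 in range(-115,-10,8):
    g=abs(q[:,2]-z0)<2
    if g.sum()>3:print(z0,g.sum(),q[g,1].min().round(1),q[g,1].max().round(1),np.median(Z[m][g]).round(1), end=' | ')
E
```

```text
[ 713.12417721 -229.7489216    93.63601803] [[0.009, 0.246, 0.969], [0.013, 0.969, -0.246], [-1.0, 0.015, 0.005]] [-0.2691632   0.80670437 -1.50147746]
head 2979 79.2393065427849 ((578.58740234375, -198.2816162109375), 16.987810134887695)
foot 10376 51.554244232729104
cliptop z [59.74674746 63.04967952 64.09208545]
-107 14 -23.0 19.4 61.9 | -99 183 -25.0 21.4 62.7 | -91 196 -21.7 18.2 62.9 | -83 290 -22.7 19.1 62.8 | -75 228 -22.7 19.2 62.8 | -67 507 -27.0 23.1 63.1 | -59 545 -26.8 23.3 63.2 | -51 564 -26.9 23.1 63.1 | -43 379 -19.4 15.6 63.1 | -35 378 -19.5 15.1 63.1 | -27 376 -19.2 15.5 63.2 | -19 220 -4.0 15.5 63.2 | -11 42 3.6 15.0 63.4 |
```

Request:
play_rows(claw=[0.3,0.3,0.3,0.3,0.3,0.3,0.3,0.3,0.3,0.3,0.3,0.3], delta_pos=[[-0.03,-0.12,-0.05],[-1.0,0.13,-0.05],[-2.0,0.38,-0.05],[-2.94,0.62,-0.05],[-3.4,0.74,-0.05],[-3.91,0.86,-0.05],[-4.3,0.96,-0.05],[-4.68,1.06,-0.05],[-5.0,1.14,-0.05],[-5.26,1.21,-0.05],[-5.5,1.27,-0.05],[-5.73,1.33,-0.05]], rotation=[[0,0,0],[0,0,0],[0,0,0],[0,0,0],[0,0,0],[0,0,0],[0,0,0],[0,0,0],[0,0,0],[0,0,0],[0,0,0],[0,0,0]])

```text
t: 11.9
eef_pos: [658.7, -217.2, 95.2]
orientation: [[0.016, 0.245, 0.969], [0.011, 0.969, -0.245], [-1.0, 0.014, 0.013]]
ft_force: [1.9, -0.7, -1.0]
width: 0.129
```

Request:
play_rows(claw=[0.3,0.3,0.3,0.3,0.3], delta_pos=[[-0.1,0.03,-0.1],[-0.3,0.07,-0.15],[-0.5,0.12,-0.15],[-0.5,0.12,-0.15],[-0.5,0.12,-0.15]], rotation=[[0,0,0],[0,0,0],[0,0,0],[0,0,0],[0,0,0]])

```text
t: 12.4
eef_pos: [653.7, -216.0, 93.4]
orientation: [[0.016, 0.245, 0.969], [0.011, 0.969, -0.245], [-1.0, 0.014, 0.013]]
ft_force: [1.3, 0.5, -2.0]
width: 0.133
```

```bash
python3 - <<'E'
from m import *
s=sensors.read_state();R=s['orientation'];t=s['eef_pos'];print(t,R.round(3).tolist(),s['ft_force'])
grab('wrist','w8.png');p,W=world('w8.png');Z=W[...,2];L=(W-t)@R
m=(Z>72)&(Z<84)&(L[...,2]<-55)&(L[...,2]>-105)&(abs(L[...,1])<40); q=W[m][:,:2].astype(np.float32); print('head',m.sum(),cv2.minEnclosingCircle(q),cv2.minEnclosingCircle(L[m][:,1:].astype(np.float32)))
m=(Z>57)&(Z<70)&(L[...,2]<-12)&(L[...,2]>-118)&(abs(L[...,1])<32);q=L[m];z=Z[m]
for z0 in range(-115,-10,4):
    g=abs(q[:,2]-z0)<2
    if g.sum()>3:print(z0,g.sum(),q[g,1].min().round(1),q[g,1].max().round(1),np.median(z[g]).round(1), end=' | ')
cv2.imwrite('pics/c8.png',cv2.resize(cv2.imread('pics/w8.png')[170:350,60:320],(780,540)))
E
```

```text
[ 653.68091528 -215.95126263   93.43816727] [[0.016, 0.245, 0.969], [0.011, 0.969, -0.245], [-1.0, 0.014, 0.013]] [ 1.30309824  0.54932906 -2.01123576]
head 3070 ((577.4063110351562, -198.23300170898438), 17.42816734313965) ((-1.7444154024124146, -78.51573944091797), 17.40252113342285)
-107 9 -21.9 19.4 61.2 | -103 133 -26.5 22.4 61.7 | -99 105 -24.5 21.6 61.7 | -95 109 11.7 19.6 61.8 | -91 95 9.4 18.1 61.9 | -87 102 11.2 19.2 62.0 | -83 101 12.0 19.4 62.2 | -79 111 11.7 19.3 62.2 | -75 129 6.5 19.2 62.1 | -71 154 -22.8 19.4 62.3 | -67 364 -26.8 23.0 62.3 | -63 559 -27.1 23.1 62.5 | -59 537 -26.7 23.2 62.5 | -55 538 -26.8 23.1 62.5 | -51 553 -26.4 23.1 62.5 | -47 425 -26.0 22.0 62.5 | -43 371 -18.9 15.3 62.7 | -39 379 -18.7 15.5 62.6 | -35 371 -18.4 15.2 62.7 | -31 372 -18.4 15.2 62.7 | -27 375 -18.6 15.2 62.8 | -23 278 -15.3 15.3 62.8 | -19 224 -3.6 15.2 62.7 | -15 200 -2.1 15.3 62.9 | -11 41 3.9 14.9 63.1 |
```

View pics/c8.png

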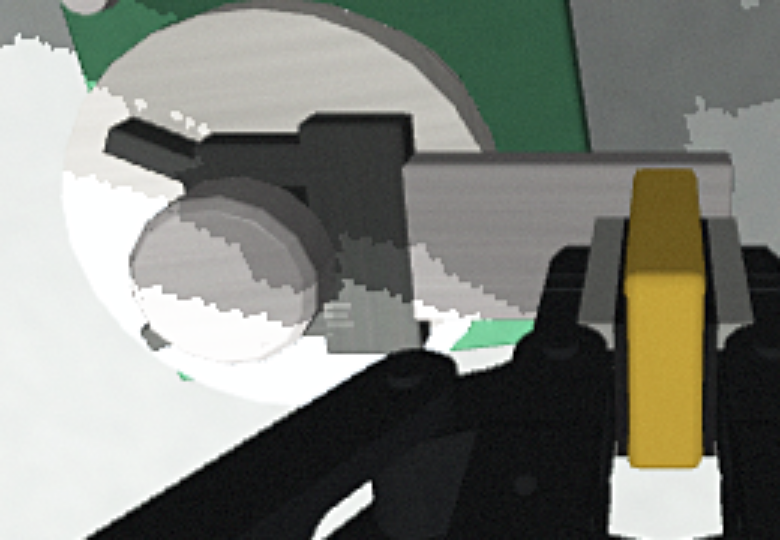

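The clip now encloses the neck: axis at tool -78.5 mm against slot -80 mm, level, low force. I release and lift straight up.

Request:
play_rows(claw=[3.0,3.0,3.0,3.0,3.0,3.0,3.0,3.0,3.0,3.0], delta_pos=[[0,0,0],[0,0,0],[0,0,0],[0,0,0],[0,0,2],[0,0,5],[0,0,8],[0,0,8],[0,0,8],[0,0,8]], rotation=[[0,0,0],[0,0,0],[0,0,0],[0,0,0],[0,0,0],[0,0,0],[0,0,0],[0,0,0],[0,0,0],[0,0,0]])

```text
t: 13.45
eef_pos: [652.9, -215.5, 172.3]
orientation: [[0.013, 0.245, 0.969], [0.011, 0.969, -0.245], [-1.0, 0.014, 0.01]]
ft_force: [-0.4, -0.0, -0.9]
width: 0.347
```

```bash
cat > chk.py <<'E'
from m import *
s=sensors.read_state();t=s['eef_pos'];print(t,s['ft_force'],s['width'])
import sys
f=sys.argv[1]
grab('wrist',f);p,W=world(f);Z=W[...,2]
a=np.array([.969,-.247]);n=np.array([.247,.969]);o=np.array([577.6,-198.2])
A=(W[...,:2]-o)@a;N=(W[...,:2]-o)@n
m=(Z>72)&(Z<84)&(np.hypot(A,N)<30);c,r=cv2.minEnclosingCircle(np.c_[A[m],N[m]].astype(np.float32));print('head',c,r)
m=(Z>55.5)&(Z<72)&(A>-35)&(A<95)&(abs(N)<32);P=np.c_[A[m],N[m],Z[m]]
g=(abs(P[:,2]-np.median(P[:,2]))<3);print('plane',np.linalg.lstsq(np.c_[P[g][:,:2],np.ones(g.sum())],P[g][:,2],rcond=None)[0])
for z0 in range(-32,95,6):
    g=abs(P[:,0]-z0)<1.5
    if g.sum()>3:print(z0,g.sum(),P[g,1].min().round(1),P[g,1].max().round(1),np.median(P[g,2]).round(1),end=' | ')
print('Arange',np.percentile(P[:,0],[0.2,99.8]))
hsv=cv2.cvtColor(p,cv2.COLOR_RGB2HSV);y=(hsv[...,0]>22)&(hsv[...,0]<38)&(hsv[...,1]>120)&(Z>98)&(A>50)&(A<110)
print('tabtop',y.sum(),cv2.minAreaRect(np.c_[A[y],N[y]].astype(np.float32)),np.median(Z[y]) if y.any() else 0)
E
python3 chk.py w9.png
```

```text
[ 652.94860479 -215.51019549  172.29056523] [-0.38537128 -0.00164775 -0.85146946] 0.34702848045807166
head (-0.18397089838981628, 0.035040486603975296) 17.259885787963867
plane [ 7.65683751e-04 -2.53951278e-03  5.95096219e+01]
-26 30 -23.6 23.9 59.5 | -20 46 -22.3 22.5 59.2 | -14 35 11.7 19.8 59.2 | -8 32 13.5 20.7 59.8 | -2 36 14.4 20.8 59.6 | 4 46 12.6 20.7 60.0 | 10 92 -24.8 24.8 59.7 | 16 217 -25.1 25.2 59.6 | 22 203 -25.0 24.9 59.5 | 28 200 -25.1 24.9 59.5 | 34 134 -16.4 17.0 59.7 | 40 131 -16.6 17.0 59.6 | 46 133 -16.9 17.0 59.5 | 52 132 -16.8 17.0 59.6 | 58 136 -16.4 17.1 59.5 | 64 133 -16.3 17.1 59.6 | 70 135 -16.5 17.0 59.5 | 76 20 16.4 17.1 63.7 | 82 16 16.4 17.3 65.2 | 88 115 -16.5 17.3 59.6 | Arange [-25.72188666  91.93910284]
tabtop 510 ((84.65559387207031, 1.5085926055908203), (36.74674987792969, 45.98273849487305), 84.77157592773438) 103.59598938764822
```

The clip is released and rests level on the foot. By both ends its slot is within about 1 mm of the axis, with mid-height about -2.5 mm. I do a final check of the finger and bystanders, then hand in.

```bash
python3 - <<'E'
from m import *
grab('top','t9.png');grab('scene','s9.png')
p0,W0=world('top0.png');p,W=world('t9.png')
for nm,W_ in(('0',W0),('9',W)):
    for b in((265,125,310,145),(268,170,303,205),(274,218,314,258)):
        m=np.zeros(W.shape[:2],bool);m[b[1]:b[3],b[0]:b[2]]=1;m&=(W_[...,2]>6)&(W_[...,2]<40)
        print(nm,m.sum(),W_[m].mean(0).round(1))
m=(np.hypot(W[...,0]-422,W[...,1]-204)<40)&(W[...,2]>60);print('finger top',m.sum(),W[m].max(0) if m.any() else 0, W[m].mean(0) if m.any() else 0)
a=cv2.imread('pics/t9.png')[100:280,160:430];b=cv2.imread('pics/s9.png')[160:280,130:370]
cv2.imwrite('pics/c9.png',np.vstack([cv2.resize(a,(450,300)),cv2.resize(b,(450,225))]))
E
```

```text
0 315 [687.3   9.   10.7]
0 579 [562.2  10.2  25. ]
0 816 [452.   -8.   15.1]
9 311 [687.5   9.1  10.7]
9 579 [562.1  10.1  25. ]
9 814 [452.  -8.  15.]
finger top 279 [460.79892228 227.22165879 145.85095307] [432.50770223 201.92724722 132.5229983 ]
```

View pics/c9.png

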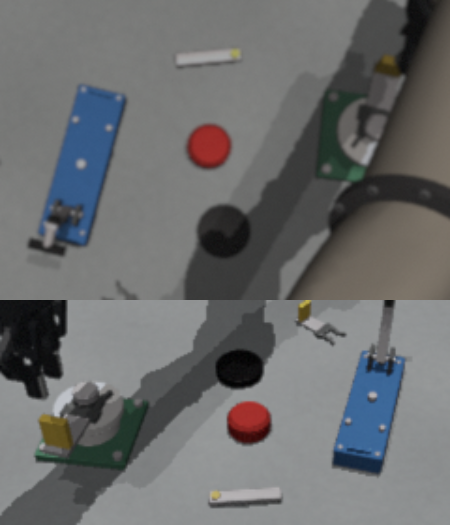

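The final views show the finger standing open over the cradle's hinge end, the clip on the shaft at (75,415), and the bystanders unmoved. Handing in.

```bash
python3 -c "
from workcell import order;print(order.sign_off())"
```

```text
the job is handed in; nothing more can be done
None
```

The clip is seated in the shaft groove and released, and the job is handed in. I gripped the bar to swing the finger over until it stayed open. Then I lifted the clip by its yellow tab, pushed it sideways into the groove, let go and raised the gripper clear.

| Last check | Result |
|---|---|
| Slot centre to shaft axis | about 1 mm |
| Height against groove mid-height | about -2.5 mm; the clip rests on the foot |
| Tilt of the clip | under 0.01 rad |
| Finger angle | about 1.93 rad before lifting the clip; still standing open in the final views |
| Movement of magnet, cap and gauge | under 0.3 mm |
| Wrist force after release | about 1 N, with nothing touched |

- **Camera disagreement:** the top and wrist cameras disagreed by about 5 mm at the cradle. I used the wrist camera for the approaches and grasps, and its measurements held up there.
- **Failed check:** the last measurement of the tab's top after release was spoiled by a bad colour mask. I relied on the plate's edges and the shaft head instead.
- **Not observed directly:** I did not see the snap itself. I took the clip as home because the force had dropped to about 2 N with the neck past the mouth.

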